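# Crack a walnut on the bedroom dresser

## Robot

A 6-joint arm with a two-finger parallel gripper is mounted at the origin on the work surface. World frame = base frame: x ahead of the robot, y to its left, z up, the work surface at z = 0. Lengths are in mm, angles in rad, forces in N, time in s.
With the tool pointing down it reaches from about 275 to 750 mm from the base axis. Payload 10.2 kg.
Tool frame: the origin (TCP) lies midway between the tips of the shut fingers; the grasp point (between the pads) lies 19 mm behind it; z points along the fingers, y is the direction in which the jaws open and shut (so a half turn about z gives the same grasp; the last joint's range is limited). The gripper opens to 85 mm and grips with 20 to 120 N. Pads are 22 mm wide; open, the fingers measure 114 mm over their backs; the gripper's body (76 mm by 85 mm) begins 54 mm behind the grasp point. The pads swing forward as they close: fully open they stand 13 mm farther back than shut.
Start: joints at [1.069, 0.313, 1.498, -0, 1.331, -0.223], TCP at [144.494, 504.73, 231.294] pointing down, gripper open.
Joint ranges: [-2.94, 2.94], [-0.97, 2.17], [0.19, 2.56], [-1.23, 4.37], [0.02, 3.11], [-2.88, 2.88]. Speed limits (rad/s): [2.39, 2.39, 3.01, 3.14, 3.14, 3.14].

## Interface

Orientations are given as a unit quaternion [w, x, y, z].
In Python, from rig import ctrl gives the robot as it stands.
- The arm moves only by the tool carry_out, never from a script. Its argument "plan" is a list of rows, each a list of 3 entries, a list of its own where there are three numbers: the finger opening in mm, from 0 to 85.4, then the shift along the tool's x, y, z in mm, then the turn, a rotation vector about the tool's x, y, z in units of 6 degrees (1.0 is 6 degrees). In form: [[grip, [x, y, z], [ax, ay, az]], ...]. A call has 1 to 20 rows; each row shifts and turns the commanded pose from where the row before left it, along the tool's axes as they then stand; what a row does not reach is not made up. A row lasts 1/12 s, in which the tool goes at most 41.7 mm and 7.16 degrees, less where a joint would pass 70% of its speed; a pose out of reach is approached as far as the arm can. A call with a gripper value outside its range is refused whole. The fingers move at their own pace and stop on an object; "grip_force" is the grip in N (left out, the last holds). Time passes only in rows, so rows that do not move let the fingers close. It gives the time, the measured TCP pose, the force and the opening at its end, in the units of the state.
- ctrl.sense(): the state, without advancing time (a new reading comes with each control period).
- ctrl.capture(name): name is "scene" or "top"; returns a dict with "color" (420x560x3 uint8, blue, green, red), "range_z" (420x560 float32, mm along the optical axis (not along the pixel's ray), 0 where there is no reading), "fx", "fy", "cx", "cy" (pixels), "cam_to_world" (4x4, takes a point from camera to world coordinates). Camera axes: x right, y up, looking along -z (the intrinsics and any distortion apply to the point x, -y, -z); pixel columns grow to the right and rows downward; lengths in mm; the calibration is good to about 2 mm. A picture is of the moment at which its call begins.
- ctrl.finish_job(): hands the job in, once; it reports no verdict.
The state is a dict: "time_s": time; "joints": joint angles; "dq": joint speeds; "tau": joint torques, N m; "eef_pos": TCP position; "ee_rot": TCP orientation; "force": force on the tool from outside, world axes, zero at the start; "wrist_torque": the same for the moment, N m; "grip_width": opening from 0.0 (shut) to 1.0 (fully open).
Only numpy, scipy, OpenCV 4.12 (cv2) and the standard library are available. Lean on these libraries where they do the work, as an engineer would, in place of code of your own. Each camera call takes 0.05 s, during which the arm holds its last target.

## Task

Set the walnut from the cork coaster upright on the foot of the nutcracker, between its two jaws, with the seam in line with the tool so that the jaws press on the two domed sides. Squeeze the two handles together, gently and no harder than needed, until you feel the shell give, and stop right there so that the kernel inside is not crushed; then let the handles spring fully open and leave the cracked nut where it is in the open nutcracker. Do not crack the nut with the fingers, and leave the other things on the dresser where they are.

Things in the scene. Friction and masses are not known exactly. Their poses are not given: they have to be found in the camera images.
- cracker: loose steel nutcracker, 0.64 kg in all, flat on the table. Foot: plate 5 mm thick, x -35 to 75, y -28 to 28. Origin: underside of the plate, below the place of the nut (midway between the jaws); z up. Two levers, pivoted at x = +60 (posts and bridge there, 42 mm high), run past the jaws (at x = 0) back to the handles in -x, ending at x = -130. They are geared to close equally; a light spring opens them.
- lever_l: the +y lever with its jaw and handle; origin on its pivot (x 60, y +22 from the nutcracker's origin). Jaws: blocks 22 mm long in x, 10 to 36 mm above the table, 40 mm apart when open. Before and behind the jaws, from x = -35 to x = +40, the levers stand 63 mm apart inside: room for fingers fore and aft of the nut.
- lever_r: the -y lever, mirrored; pivot at x 60, y -22. The handles move 2.6 times as far as the jaws. Closing on a nut, resistance begins at about 36 to 55 mm over the handles' outsides and the shell gives within about 4 mm more; after the give the resistance falls to the spring's alone (let go sooner, the shell springs back whole); some 5 mm further (over both handles) the kernel is crushed, by less force than the shell took.
- handle_l (a point): middle of the +y handle (x -95, y +30.5, 24 mm above the table when open). Both handles are bars with dark wood scales, 9 mm thick, 14 to 34 mm above the table, along the tool's x from x = -60 to -130; open, 70 mm over their outsides. The spring takes under 2 N to close; the shell gives at about 6 to 12 N on each handle; 25 N is too much.
- handle_r (a point): the same on the -y handle (x -95, y -30.5)
- walnut: light brown walnut, 20 to 35 g, upright on the coaster (its top 5 mm above the table). Origin: middle of its underside; z up. A seam ridge runs round it in its x-z plane (38 mm long in x, tip at +x; 36 mm high). The domed halves bulge to +y and -y; over them it is 27 to 34 mm wide, unknown beforehand. Hold it fore and aft, at the flat ends of its x axis, 8 to 28 mm above its underside. Either way round will do.
- shell (a joint): how far the shell of the walnut has been pressed in across its width (m): 0 whole; resistance is greatest at about 0.0011, then it gives by itself and comes to rest at about 0.0036; over 0.0028 it is cracked, over 0.0041 the kernel is crushed
- hazel0: hazelnut, 18 mm, dark brown, near the coaster; bystander
- hazel1: a second hazelnut near the coaster; bystander
- spoon: teaspoon, 150 mm long, beside a small white dish; bystander
There are look-alikes about, which are no part of the job. There is more than one size of the walnut; the one meant has the size given above.

How it is judged:
By the outcome, as a careful person would: the job done as asked, in the order asked, and still so for the second after the job is handed in, with the robot touching nothing.
It also fails if it takes over 67 s, if anything falls off the work surface, if the arm or the gripper's body presses on something with over 40 N, if the wrist force passes 120 N, or if a joint passes its speed limit or range.

## Working session

There is one attempt and no reset: what is moved stays moved. The work goes in short steps, Python scripts to look and compute and a tool call to move; the robot and the scene stay as the last step left them, time stands still between calls to the robot, and variables do not carry over. Pictures are saved under pics/ and viewed, and the job is handed in when it is done.

Besides the shell and the picture viewer there is one more tool, called after "Call:" by a JSON object that holds its "op" and its "data", one argument or row to a line. carry_out: Moves the arm, as the interface text tells. Its arguments: {"type":"object","properties":{"plan":{"type":"array"},"grip_force":{"type":"number"}},"required":["plan"]}

```bash
ls; mkdir -p pics; python3 - <<'E'
from rig import ctrl
import cv2,numpy as np
print(ctrl.sense())
for n in("scene","top"):
    d=ctrl.capture(n); cv2.imwrite(f"pics/{n}0.png",d["color"]); np.savez(f"{n}0.npz",**d)
    print(n,[d[k] for k in("fx","fy","cx","cy")],d["cam_to_world"],[k for k in d])
E
```

```text
pics
{'time_s': 0.0, 'joints': array([ 1.06860281e+00,  3.13489402e-01,  1.49844926e+00, -2.88706182e-05,
        1.33101856e+00, -2.23388506e-01]), 'dq': array([-1.70488467e-03, -8.62202699e-04, -8.75372315e-05, -2.75199534e-04,
        8.79016337e-04, -1.14483405e-03]), 'tau': array([ 1.61609451e-04, -4.12264323e+01, -2.59741366e+01, -1.93275609e-04,
        4.16273688e-03,  5.03389219e-05]), 'eef_pos': array([144.3650012 , 504.48372065, 230.71033773]), 'ee_rot': array([-2.29026403e-04,  1.38948005e-01,  9.90299443e-01, -6.42853546e-04]), 'force': array([0.01336556, 0.2796296 , 0.05815729]), 'wrist_torque': array([0.01819867, 0.00443311, 0.00584334]), 'grip_width': 0.9959496689167482}
scene [456.35491216515686, 456.35491216515686, 277.25509969766404, 211.7619977356685] [[-8.18860606e-01 -4.46000358e-01  3.61318403e-01  8.78602902e+02]
 [ 5.73969477e-01 -6.41870131e-01  5.08489699e-01  4.82803857e+02]
 [ 5.13290266e-03  6.23767918e-01  7.81592757e-01  8.02420065e+02]
 [ 0.00000000e+00  0.00000000e+00  0.00000000e+00  1.00000000e+00]] ['color', 'range_z', 'fx', 'fy', 'cx', 'cy', 'cam_to_world']
top [524.5531078326992, 524.5531078326992, 275.89482715607676, 202.72382078071928] [[ 4.38032780e-02  9.69287461e-01 -2.41998120e-01  3.16177491e+02]
 [-9.99023811e-01  4.38845081e-02 -5.05712331e-03 -3.44960929e+00]
 [ 5.71816224e-03  2.41983403e-01  9.70263539e-01  9.98241898e+02]
 [ 0.00000000e+00  0.00000000e+00  0.00000000e+00  1.00000000e+00]] ['color', 'range_z', 'fx', 'fy', 'cx', 'cy', 'cam_to_world']
```

View pics/scene0.png

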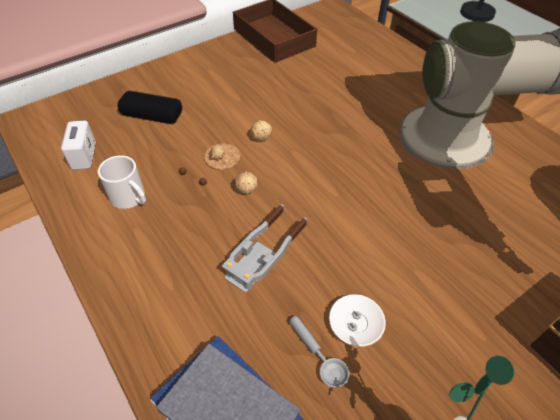

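View pics/top0.png

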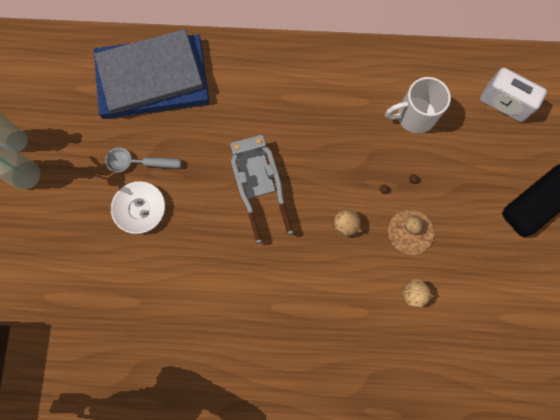

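```bash
cat > h.py <<'E'
import numpy as np,cv2
def load(n): return dict(np.load(n))
def ray(d,u,v):
    T=d["cam_to_world"]; r=np.array([(u-d["cx"])/d["fx"],-(v-d["cy"])/d["fy"],-1.])
    return T[:3,3],T[:3,:3]@r
def onz(d,u,v,z):
    o,r=ray(d,u,v); return o+r*(z-o[2])/r[2]
def deproj(d):
    h,w=d["range_z"].shape; U,V=np.meshgrid(np.arange(w),np.arange(h)); Z=d["range_z"]
    P=np.stack([(U-d["cx"])/d["fx"]*Z,-(V-d["cy"])/d["fy"]*Z,-Z],-1)
    return P@d["cam_to_world"][:3,:3].T+d["cam_to_world"][:3,3]
def proj(d,p):
    T=d["cam_to_world"]; c=T[:3,:3].T@(np.asarray(p,float)-T[:3,3]); return d["cx"]+d["fx"]*c[0]/-c[2], d["cy"]-d["fy"]*c[1]/-c[2]
def crop(d,x0,y0,w,h,s,fn):
    cv2.imwrite(fn,cv2.resize(d["color"][y0:y0+h,x0:x0+w],None,fx=s,fy=s,interpolation=cv2.INTER_CUBIC))
E
python3 - <<'E'
from h import *
t=load("top0.npz");s=load("scene0.npz")
crop(t,320,165,130,150,5*.8,"pics/tn.png")
crop(t,215,125,100,125,4.8,"pics/tc.png")
crop(s,170,110,120,95,6,"pics/sn.png")
crop(s,210,195,110,100,6,"pics/sc.png")
a=np.hstack([cv2.resize(cv2.imread("pics/"+n+".png"),(400,int(300))) for n in("tn","sn")]);
for n,d,pts in(("t",t,[(415,225),(348,222),(417,293),(411,232),(255,180),(247,147),(384,189)]),("s",s,[(218,152),(246,182),(261,130),(230,155)])):
    P=deproj(d)
    for u,v in pts: print(n,u,v,P[v,u].round(1),onz(d,u,v,0).round(1))
E
```

```text
t 415 225 [ 524.1 -259.6   40. ] [ 532.8 -270.3    0. ]
t 348 222 [ 522.1 -133.2   49.8] [ 532.9 -140.1    0. ]
t 417 293 [ 397.7 -257.7   51. ] [ 402.1 -271.4    0. ]
t 411 232 [ 512.5 -254.4   30.3] [ 518.6 -262.3    0. ]
t 255 180 [609.3  45.1   1.2] [609.7  45.2   0. ]
t 247 147 [664.3  62.4  37.9] [678.1  65.    0. ]
t 384 189 [ 597.3 -206.6   18.9] [ 602.8 -210.5    0. ]
s 218 152 [ 535.6 -247.3   35.6] [ 519.6 -281.2    0. ]
s 246 182 [ 536.1 -121.3   43. ] [ 516.7 -155.5    0. ]
s 261 130 [ 409.9 -249.6   40.3] [ 385.1 -288.4    0. ]
s 230 155 [ 503.6 -248.9    6.5] [ 500.5 -254.9    0. ]
```

View pics/tn.png

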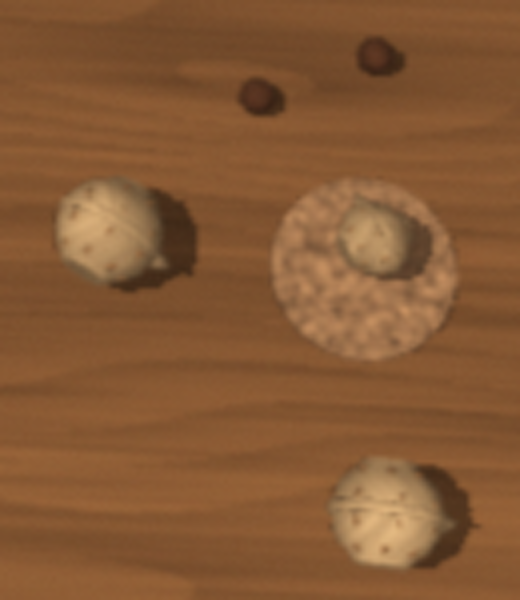

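View pics/tc.png

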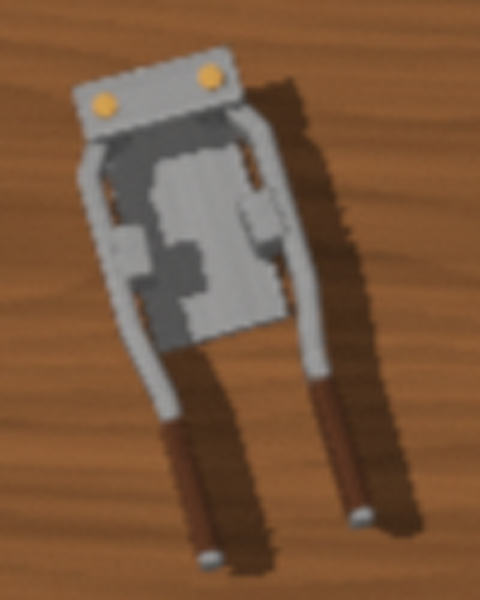

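View pics/sn.png

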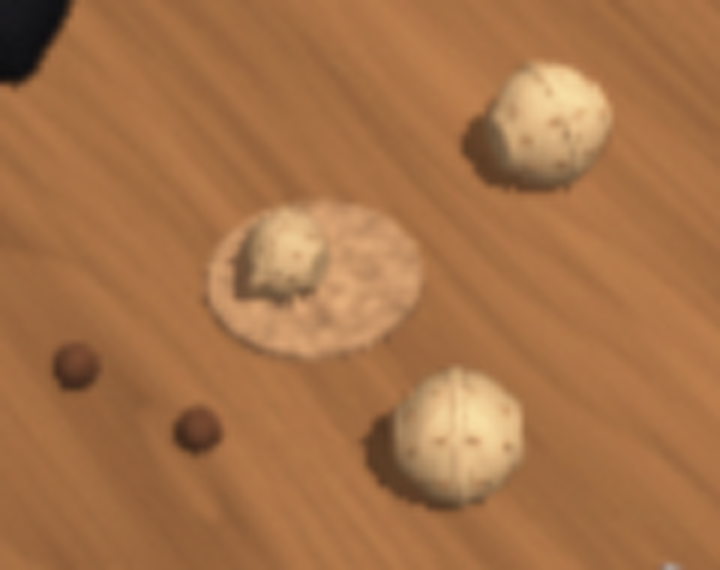

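View pics/sc.png

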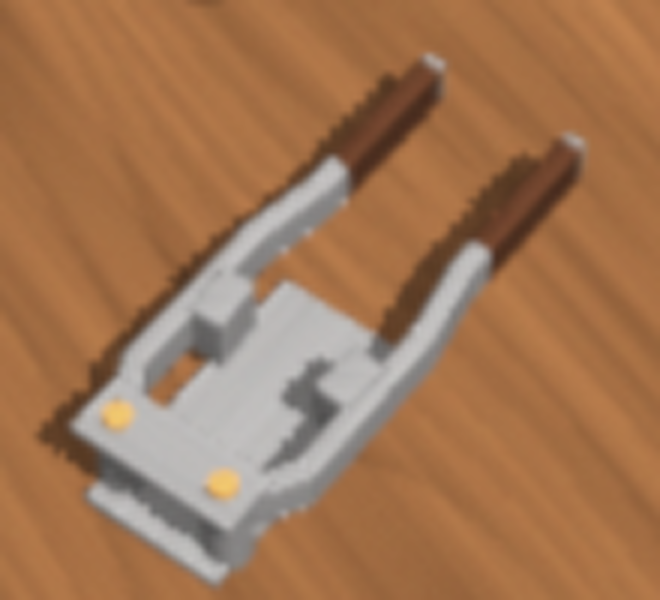

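```bash
python3 - <<'E'
from h import *
t=load("top0.npz");s=load("scene0.npz")
crop(t,395,203,40,40,14,"pics/tn2.png");crop(s,200,138,40,36,14,"pics/sn2.png")
a=cv2.imread("pics/tn2.png");b=cv2.imread("pics/sn2.png");
a=cv2.resize(a,(400,400));b=cv2.resize(b,(400,360)); o=np.zeros((400,800,3),np.uint8);o[:,:400]=a;o[:360,400:]=b
cv2.imwrite("pics/n2.png",o)
for n,d,(u,v) in(("t",t,(415,225)),("s",s,(218,152))):
    P=deproj(d)[v-20:v+20,u-20:u+20].reshape(-1,3)
    q=P[(P[:,2]>11)&(P[:,2]<60)]
    print(n,len(q),q.min(0).round(1),q.max(0).round(1),q.mean(0).round(1))
    xy=q[:,:2].astype(np.float32); print(cv2.minAreaRect(xy), np.linalg.eigh(np.cov(xy.T)))
E
```

```text
t 291 [ 506.2 -293.6   11.1] [ 551.4 -242.2   44.1] [ 527.7 -257.2   33.3]
((523.8568115234375, -270.1324157714844), (57.591251373291016, 34.14655685424805), 64.32443237304688) EighResult(eigenvalues=array([67.41782293, 93.68615119]), eigenvectors=array([[ 0.5360101 , -0.84421157],
       [-0.84421157, -0.5360101 ]]))
s 165 [ 513.5 -274.1   12.1] [ 551.8 -243.2   41.8] [ 533.5 -254.1   30.3]
((531.1802978515625, -258.5135192871094), (29.949556350708008, 33.563446044921875), 70.25908660888672) EighResult(eigenvalues=array([47.28778255, 80.01014967]), eigenvectors=array([[-0.132227  , -0.99121946],
       [-0.99121946,  0.132227  ]]))
```

View pics/n2.png

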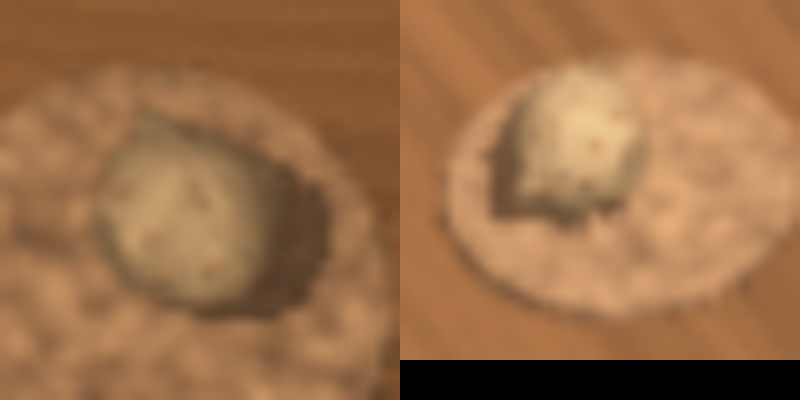

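```bash
python3 - <<'E'
from h import *
for n,d,c in(("t",load("top0.npz"),(413.5,224)),("s",load("scene0.npz"),(218,152))):
    img=d["color"]; m=np.full(img.shape[:2],cv2.GC_BGD,np.uint8)
    cv2.circle(m,(int(c[0]),int(c[1])),13,cv2.GC_PR_BGD,-1);cv2.circle(m,(int(c[0]),int(c[1])),9,cv2.GC_PR_FGD,-1);cv2.circle(m,(int(c[0]),int(c[1])),4,cv2.GC_FGD,-1)
    x0,y0=int(c[0])-25,int(c[1])-25; 
    sub=img[y0:y0+50,x0:x0+50]; mm=m[y0:y0+50,x0:x0+50].copy()
    k=4; sub=cv2.resize(sub,None,fx=k,fy=k,interpolation=cv2.INTER_CUBIC); mm=cv2.resize(mm,None,fx=k,fy=k,interpolation=cv2.INTER_NEAREST)
    cv2.grabCut(sub,mm,None,np.zeros((1,65)),np.zeros((1,65)),8,cv2.GC_INIT_WITH_MASK)
    fg=((mm==1)|(mm==3)).astype(np.uint8)
    fg=cv2.morphologyEx(fg,cv2.MORPH_OPEN,np.ones((3,3)))
    C=max(cv2.findContours(fg,0,1)[0],key=cv2.contourArea)
    W=np.array([onz(d,x0+(p[0]+.5)/k-.5,y0+(p[1]+.5)/k-.5,23)[:2] for p in C[:,0]],np.float32)
    print(n,"rect",cv2.minAreaRect(W),"ell",cv2.fitEllipse(W))
    M=cv2.moments(W.reshape(-1,1,2)); cen=np.array([M['m10'],M['m01']])/M['m00']; r=np.linalg.norm(W-cen,axis=1);i=r.argmax()
    print("cen",cen,"far",W[i],r[i],np.degrees(np.arctan2(*(W[i]-cen)[::-1])))
    v=sub.copy();cv2.drawContours(v,[C],-1,(0,255,0),1);cv2.imwrite(f"pics/g{n}.png",cv2.resize(v,(400,400)))
cv2.imwrite("pics/g.png",np.hstack([cv2.imread("pics/gt.png"),cv2.imread("pics/gs.png")]))
E
```

```text
t rect ((530.2444458007812, -259.2201232910156), (34.05305862426758, 39.71396255493164), 82.98191833496094) ell ((530.2666625976562, -259.4777526855469), (34.625728607177734, 38.914398193359375), 84.99718475341797)
cen [ 530.14045867 -259.47254532] far [ 550.9211  -252.47441] 21.92733843787715 18.611595129791887
s rect ((533.724365234375, -259.5308532714844), (55.74776840209961, 40.03822326660156), 38.967018127441406) ell ((535.60546875, -259.28173828125), (38.245479583740234, 55.76947784423828), 141.37216186523438)
cen [ 535.55859952 -259.33015902] far [ 517.01196 -283.192  ] 30.221921199974265 -127.85618455860151
```

View pics/g.png

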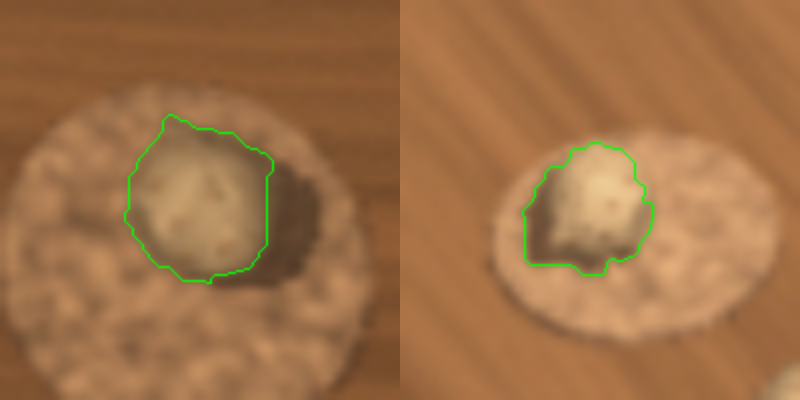

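```bash
python3 - <<'E'
from h import *
o=[]
for n,d,(x,y) in(("t",load("top0.npz"),(413,224)),("s",load("scene0.npz"),(218,152))):
    c=d["color"][y-14:y+14,x-14:x+14].astype(float)
    c=np.clip((c-40)*1.6,0,255).astype(np.uint8)
    o.append(cv2.resize(c,(400,400),interpolation=cv2.INTER_LANCZOS4))
cv2.imwrite("pics/e.png",np.hstack(o))
E
```

```text
(no output)
```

View pics/e.png

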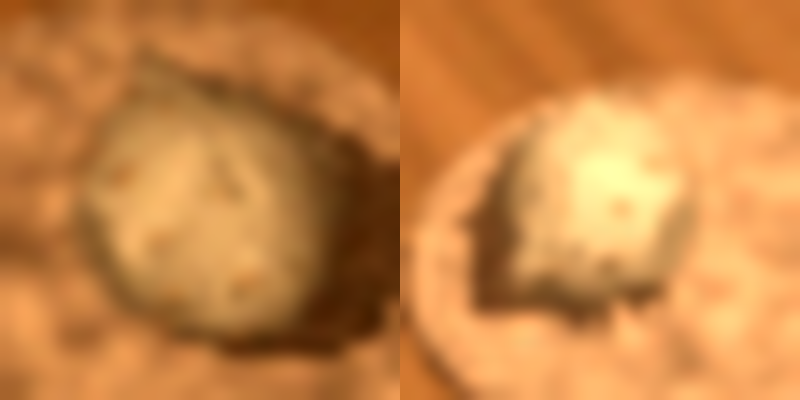

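```bash
python3 - <<'E'
from h import *
t=load("top0.npz");s=load("scene0.npz")
k=400/28
f=lambda a,b,z,x=399,y=210,d=t: onz(d,x+(a+.5)/k-.5,y+(b+.5)/k-.5,z)[:2].round(1)
print("tip",f(145,50,23)); 
for z in(38,41): print("seam pts",f(175,177,z),f(205,260,z))
print("left/right/bottom edge",f(80,200,23),f(325,200,23),f(220,345,23))
print("s",[f(*p,23,204,138,s) for p in((515,200),(690,200),(600,80),(580,320)) for p in[(p[0]-400,p[1])]])
# spot check depth
for n,d in(("t",t),("s",s)):
    P=deproj(d); q=P.reshape(-1,3); q=q[(abs(q[:,0]-530)<30)&(abs(q[:,1]+258)<30)]
    q=q[q[:,2]>37]; print(n,len(q),q.mean(0),q.max(0)); 
# cracker: depth points
for n,d in(("t",t),("s",s)):
    P=deproj(d); H=cv2.cvtColor(d["color"],cv2.COLOR_BGR2HSV)
    roi=(abs(P[...,0]-590)<130)&(abs(P[...,1]-50)<90)
    y=(H[...,0]>15)&(H[...,0]<30)&(H[...,1]>110)&(H[...,2]>170)&roi
    N,l,st,c=cv2.connectedComponentsWithStats(y.astype(np.uint8))
    for i in range(1,N):
        if st[i,4]>3: print(n,"brass",c[i],st[i,4],onz(d,*c[i],42).round(1),P[l==i].mean(0).round(1))
    # depth z hist on roi
    hs=P[...,2][roi]; print(np.histogram(hs,bins=[-10,-3,0,3,6,10,20,30,34,38,42,46,60])[0])
E
```

```text
tip [ 550.6 -252.6]
seam pts [ 530.1 -252.4] [ 519.2 -256.1]
seam pts [ 529.4 -251.6] [ 518.5 -255.3]
left/right/bottom edge [ 529.7 -243.6] [ 531.2 -276.2] [ 510.9 -261.8]
s [array([ 542. , -269.7]), array([ 517.4, -252.6]), array([ 514.9, -287.2]), array([ 547.4, -238.4])]
t 94 [ 528.85427049 -259.26302691   39.33511783] [ 540.06678659 -249.12153499   44.09135121]
s 32 [ 531.37325668 -258.98400305   39.22407619] [ 542.91816052 -251.83748909   41.84802846]
t brass [258.4 140.6] 15 [677.   40.8  42. ] [676.9  40.8  42.1]
t brass [236.5 146.5] 16 [662.9  82.4  42. ] [663.1  82.4  41.6]
[ 487 4115 3978 1061  334   71   96  507  537  316   66    0]
s brass [229.15384615 263.76923077] 13 [678.8  40.9  42. ] [678.5  40.3  41. ]
s brass [246.76923077 275.46153846] 13 [664.8  82.7  42. ] [664.5  82.3  41.2]
[ 421 4518 1958  522   82  191  346  503  338  289   11    0]
```

Call:
{"op": "carry_out", "data": {
  "plan": [
    [60,[0,0,0],[0,0,0.93]],
    [60,[0,0,0],[0,0,0.93]],
    [60,[0,0,0],[0,0,0.93]],
    [60,[0,0,0],[0,0,0.93]],
    [60,[0,0,0],[0,0,0.93]],
    [60,[0,0,0],[0,0,0.93]],
    [60,[0,0,0],[0,0,0.93]],
    [60,[0,0,0],[0,0,0.93]],
    [60,[0,0,0],[0,0,0.93]],
    [60,[0,0,0],[0,0,0.92]],
    [60,[-20,3,0],[0,0,0]],
    [60,[-34,5,4],[0,0,0]],
    [60,[-34,5,4],[0,0,0]],
    [60,[-34,5,4],[0,0,0]],
    [60,[-34,5,4],[0,0,0]],
    [60,[-34,5,4],[0,0,0]],
    [60,[-34,5,4],[0,0,0]],
    [60,[-34,5,4],[0,0,0]],
    [60,[-34,5,4],[0,0,0]],
    [60,[-34,5,4],[0,0,0]]
  ],
  "grip_force": 20
}}

```text
time_s: 1.77
eef_pos: [292.5, 208.7, 195.1]
ee_rot: [-0.0, 0.586, 0.811, 0.0]
force: [0.8, 0.3, -0.4]
grip_width: 0.701
```

```bash
cat >> h.py <<'E'
from scipy.spatial.transform import Rotation as R
def pose(s):
    q=s["ee_rot"]; return np.array(s["eef_pos"]), R.from_quat([q[1],q[2],q[3],q[0]])
def go(s,target,yang):
    """target TCP xyz, tool-y world angle deg -> shift in tool axes, rotvec in 6deg units"""
    p,r=pose(s); a=np.radians(yang); y=np.array([np.cos(a),np.sin(a),0]); z=np.array([0,0,-1.]); x=np.cross(y,z)
    Rt=R.from_matrix(np.stack([x,y,z],1)); w=(r.inv()*Rt).as_rotvec(degrees=True)/6
    return r.inv().apply(np.array(target)-p).round(1), w.round(2)
def rep(s): 
    p,r=pose(s); m=r.as_matrix(); print("t",round(float(s["time_s"]),2),"p",p.round(1),"yang",np.degrees(np.arctan2(m[1,1],m[0,1])).round(1),"F",np.round(s["force"],1),"g",round(float(s["grip_width"]),4),"mm",round(float(s["grip_width"])*85.4,2))
E
python3 - <<'E'
from h import *
from rig import ctrl
s=ctrl.sense();rep(s);print(go(s,[530.5,-259,100],18.3))
t=load("top0.npz");sc=load("scene0.npz")
# check cracker model points
o=np.array([613.9,42.6]);a=np.radians(18.6);X=np.array([np.cos(a),np.sin(a)]);Y=np.array([-X[1],X[0]])
L=[(60,22,42),(60,-22,42),(-35,28,5),(-35,-28,5),(0,20,36),(0,-20,36),(-130,30.5,34),(-130,-30.5,34),(0,0,5)]
o2=[]
for d,(x,y) in((t,(215,125)),(sc,(210,195))):
    k=3.9; im=cv2.resize(d["color"][y:y+125,x:x+102],None,fx=k,fy=k,interpolation=cv2.INTER_CUBIC)
    for l in L:
        w=o+l[0]*X+l[1]*Y; u,v=proj(d,[*w,l[2]]); cv2.circle(im,(int((u-x+.5)*k),int((v-y+.5)*k)),3,(0,255,0),1)
    o2.append(im)
cv2.imwrite("pics/chk.png",np.hstack(o2))
E
```

```text
t 1.77 p [292.5 208.7 195.1] yang 18.3 F [ 0.8  0.3 -0.4] g 0.7011 mm 59.88
(array([-518.8,   79. ,   95. ]), array([ 0., -0.,  0.]))
```

View pics/chk.png

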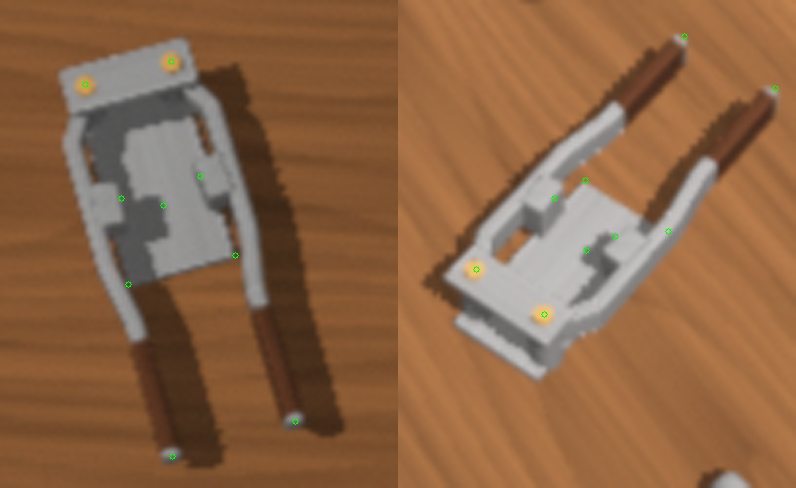

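The model points project onto the pins, foot corners, jaw edges and handle ends in both views, so the nutcracker pose stands (origin ≈ 614, 42.6, heading 18.6°). The walnut candidates are the coaster nut at top px (413,224), about 38 mm long, and larger ones at (348,222) and (417,293), about 50 mm. The coaster nut is the one meant.

Call:
{"op": "carry_out", "data": {
  "plan": [
    [60,[-36,5.5,5],[0,0,0]],
    [60,[-36,5.5,5],[0,0,0]],
    [60,[-36,5.5,5],[0,0,0]],
    [60,[-36,5.5,5],[0,0,0]],
    [60,[-36,5.5,5],[0,0,0]],
    [60,[-36,5.5,5],[0,0,0]],
    [60,[-36,5.5,5],[0,0,0]],
    [60,[-36,5.5,5],[0,0,0]],
    [60,[-36,5.5,5],[0,0,0]],
    [60,[-36,5.5,5],[0,0,0]],
    [60,[-36,5.5,5],[0,0,0]],
    [60,[-36,5.5,5],[0,0,0]],
    [60,[-36,5.5,5],[0,0,0]],
    [60,[-36,5.5,5],[0,0,0]],
    [60,[-14.8,2,5],[0,0,0]],
    [60,[0,0,0],[0,0,0]],
    [60,[0,0,0],[0,0,0]]
  ]
}}

```text
time_s: 3.18
eef_pos: [529.7, -257.6, 119.3]
ee_rot: [-0.001, 0.586, 0.81, 0.0]
force: [0.4, -0.1, 0.3]
grip_width: 0.702
```

```bash
python3 - <<'E'
from h import *
from rig import ctrl
s=ctrl.sense();rep(s);print(go(s,[530.5,-259,6.2],18.3))
E
```

```text
t 3.18 p [ 529.7 -257.6  119.3] yang 18.2 F [ 0.4 -0.1  0.3] g 0.702 mm 59.95
(array([ -1.7,   0.4, 113.1]), array([-0.01, -0.02, -0.01]))
```

Call:
{"op": "carry_out", "data": {
  "plan": [
    [60,[-1.7,0.4,15],[0,0,0]],
    [60,[0,0,15],[0,0,0]],
    [60,[0,0,15],[0,0,0]],
    [60,[0,0,15],[0,0,0]],
    [60,[0,0,15],[0,0,0]],
    [60,[0,0,12],[0,0,0]],
    [60,[0,0,10],[0,0,0]],
    [60,[0,0,8],[0,0,0]],
    [60,[0,0,5],[0,0,0]],
    [60,[0,0,2],[0,0,0]],
    [60,[0,0,0],[0,0,0]],
    [60,[0,0,0],[0,0,0]],
    [60,[0,0,0],[0,0,0]]
  ]
}}

```text
time_s: 4.27
eef_pos: [531.3, -259.3, 8.9]
ee_rot: [0.0, 0.586, 0.81, -0.0]
force: [0.6, 0.7, 1.1]
grip_width: 0.706
```

```bash
python3 - <<'E'
from h import *
from rig import ctrl
s=ctrl.sense();rep(s);print(go(s,[530.5,-259,6.2],18.3))
o=[]
for n,(x,y) in(("top",(413,224)),("scene",(218,152))):
    d=ctrl.capture(n); o.append(cv2.resize(d["color"][y-30:y+30,x-40:x+40],(400,300),interpolation=cv2.INTER_CUBIC))
cv2.imwrite("pics/p1.png",np.hstack(o))
E
```

```text
t 4.27 p [ 531.3 -259.3    8.9] yang 18.3 F [0.6 0.7 1.1] g 0.706 mm 60.3
(array([ 0.5, -0.7,  2.7]), array([ 0.01,  0.01, -0.  ]))
```

View pics/p1.png

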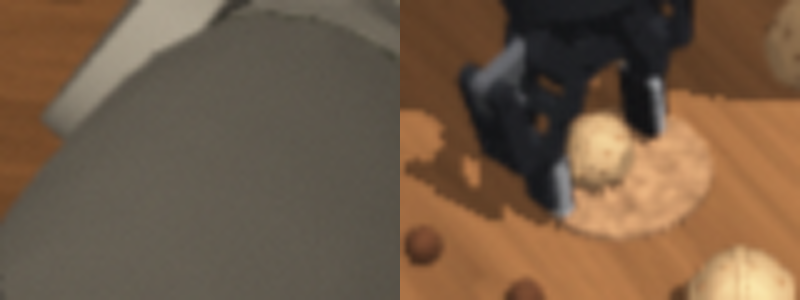

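Call:
{"op": "carry_out", "data": {
  "plan": [
    [60,[0.5,-0.7,2],[0,0,0]],
    [50,[0,0,0],[0,0,0]],
    [44,[0,0,0],[0,0,0]],
    [40,[0,0,0],[0,0,0]],
    [36,[0,0,0],[0,0,0]],
    [34,[0,0,0],[0,0,0]],
    [34,[0,0,0],[0,0,0]],
    [34,[0,0,0],[0,0,0]],
    [34,[0,0,0],[0,0,0]],
    [34,[0,0,0],[0,0,0]]
  ]
}}

```text
time_s: 5.2
eef_pos: [530.3, -258.9, 6.5]
ee_rot: [0.0, 0.586, 0.81, -0.0]
force: [-0.5, 0.5, 2.7]
grip_width: 0.445
```

```bash
python3 - <<'E'
from h import *
from rig import ctrl
s=ctrl.sense();rep(s)
d=ctrl.capture("scene"); x,y=218,152
cv2.imwrite("pics/p2.png",cv2.resize(d["color"][y-30:y+30,x-40:x+40],(800,600),interpolation=cv2.INTER_CUBIC))
E
```

```text
t 5.2 p [ 530.3 -258.9    6.5] yang 18.3 F [-0.5  0.5  2.7] g 0.4453 mm 38.03
```

View pics/p2.png

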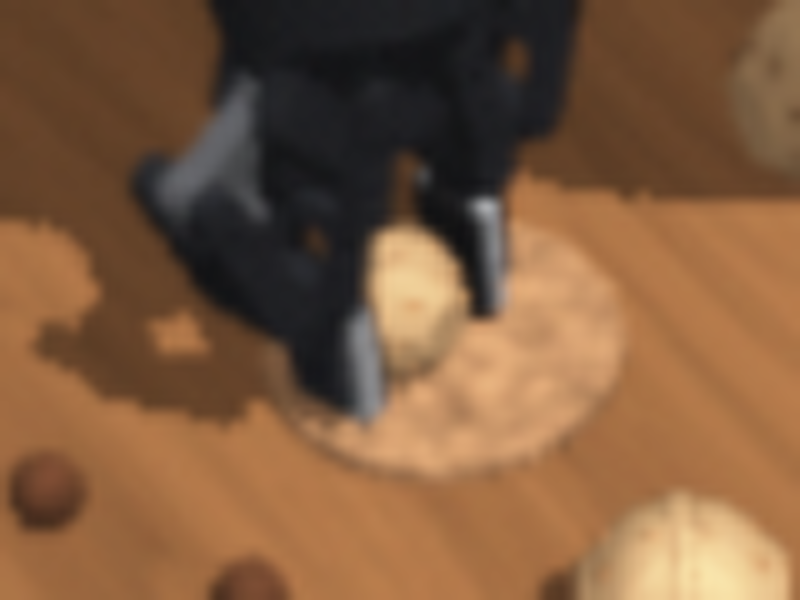

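Call:
{"op": "carry_out", "data": {
  "plan": [
    [34,[0,0,-6],[0,0,0]],
    [34,[0,0,-12],[0,0,0]],
    [34,[0,0,-20],[0,0,0]],
    [34,[0,0,-20],[0,0,0]],
    [34,[0,0,-20],[0,0,0]],
    [34,[0,0,-15],[0,0,0]],
    [34,[0,0,0],[0,0,0]]
  ]
}}

```text
time_s: 5.83
eef_pos: [531.5, -259.7, 103.4]
ee_rot: [0.003, 0.586, 0.811, -0.0]
force: [0.4, -0.4, 0.4]
grip_width: 0.439
```

```bash
python3 - <<'E'
from h import *
from rig import ctrl
s=ctrl.sense();rep(s);print(go(s,[613.9,42.6,100],18.6))
d=ctrl.capture("scene");p,_=pose(s); x,y=map(int,proj(d,p))
cv2.imwrite("pics/p3.png",cv2.resize(d["color"][y-30:y+30,x-40:x+40],(800,600),interpolation=cv2.INTER_CUBIC))
E
```

```text
t 5.83 p [ 531.5 -259.7  103.4] yang 18.3 F [ 0.4 -0.4  0.4] g 0.4389 mm 37.48
(array([261.1, 173.1,   2.7]), array([ 0.03,  0.05, -0.05]))
```

View pics/p3.png

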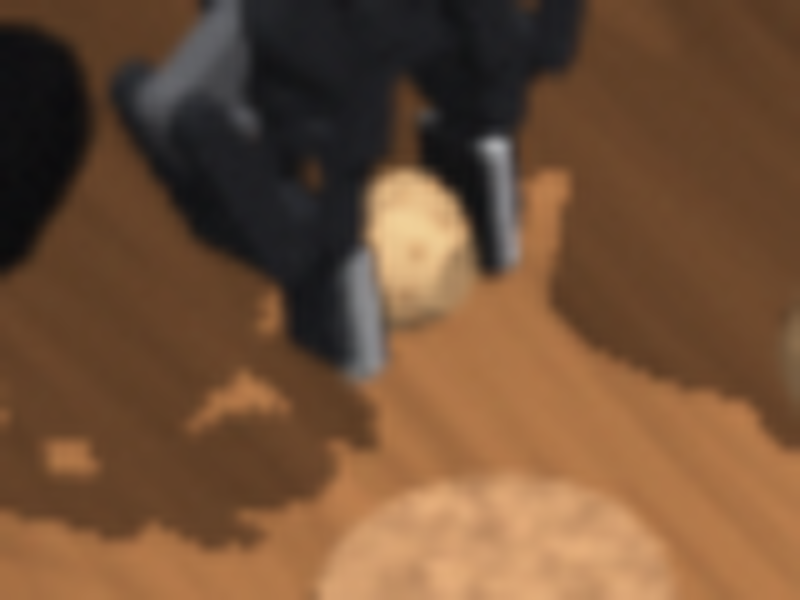

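Call:
{"op": "carry_out", "data": {
  "plan": [
    [34,[13,8,0],[0,0,0]],
    [34,[26,17.2,0],[0,0,0]],
    [34,[26,17.2,0],[0,0,0]],
    [34,[26,17.2,0],[0,0,0]],
    [34,[26,17.2,0],[0,0,0]],
    [34,[26,17.2,0],[0,0,0]],
    [34,[26,17.2,0],[0,0,0]],
    [34,[26,17.2,0],[0,0,0]],
    [34,[26,17.2,0],[0,0,-0.05]],
    [34,[26,17.2,0],[0,0,0]],
    [34,[14,10,5],[0,0,0]],
    [34,[0,0,10],[0,0,0]],
    [34,[0,0,10],[0,0,0]],
    [34,[0,0,10],[0,0,0]],
    [34,[0,0,0],[0,0,0]],
    [34,[0,0,0],[0,0,0]]
  ]
}}

```text
time_s: 7.22
eef_pos: [611.6, 42.4, 63.4]
ee_rot: [-0.001, 0.584, 0.812, -0.001]
force: [0.6, 0.9, 0.9]
grip_width: 0.443
```

```bash
python3 - <<'E'
from h import *
from rig import ctrl
s=ctrl.sense();rep(s);print(go(s,[613.9,42.6,7],18.6))
d=ctrl.capture("scene");np.savez("sc1.npz",**d);p,_=pose(s); x,y=map(int,proj(d,p)); print(x,y)
x-=0;y+=10
cv2.imwrite("pics/p4.png",cv2.resize(d["color"][y-36:y+36,x-48:x+48],(800,600),interpolation=cv2.INTER_CUBIC))
E
```

```text
t 7.22 p [611.6  42.4  63.4] yang 18.5 F [0.6 0.9 0.9] g 0.4427 mm 37.81
(array([-0.6,  2.4, 56.4]), array([-0.02, -0.01, -0.02]))
257 241
```

View pics/p4.png

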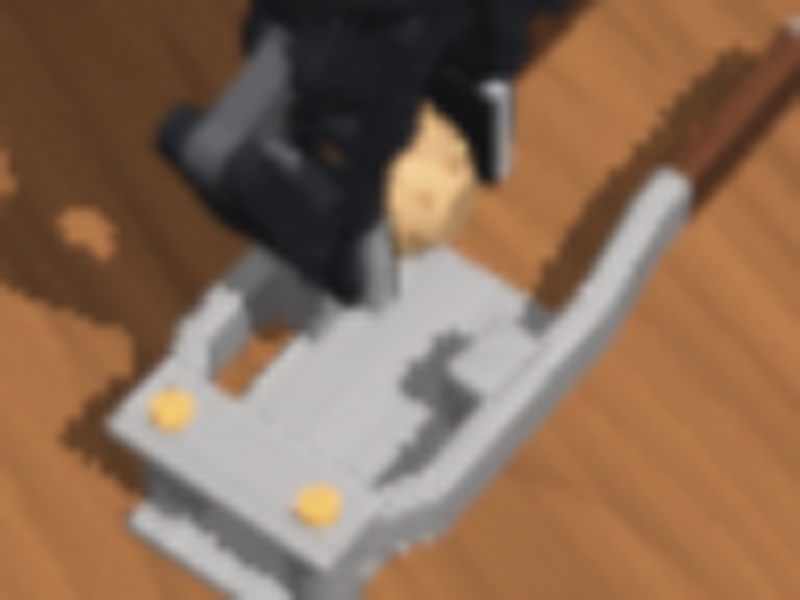

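Call:
{"op": "carry_out", "data": {
  "plan": [
    [34,[-0.2,2.2,6],[0,0,0]],
    [34,[0,0,8],[0,0,0]],
    [34,[0,0,8],[0,0,0]],
    [34,[0,0,6],[0,0,0]],
    [34,[0,0,0],[0,0,0]],
    [34,[0,0,0],[0,0,0]]
  ]
}}

```text
time_s: 7.77
eef_pos: [614.1, 43.8, 35.8]
ee_rot: [-0.0, 0.584, 0.812, -0.0]
force: [-0.5, -0.8, -0.3]
grip_width: 0.443
```

```bash
python3 - <<'E'
from h import *
from rig import ctrl
s=ctrl.sense();rep(s);print(go(s,[613.7,43.0,7],18.6))
d=ctrl.capture("scene");p,_=pose(s); x,y=map(int,proj(d,p)); print(x,y)
cv2.imwrite("pics/p5.png",cv2.resize(d["color"][y-36:y+36,x-48:x+48],(800,600),interpolation=cv2.INTER_CUBIC))
E
```

```text
t 7.77 p [614.1  43.8  35.8] yang 18.6 F [-0.5 -0.8 -0.3] g 0.443 mm 37.83
(array([-0.7, -0.6, 28.8]), array([-0.01, -0.  , -0.  ]))
257 250
```

View pics/p5.png

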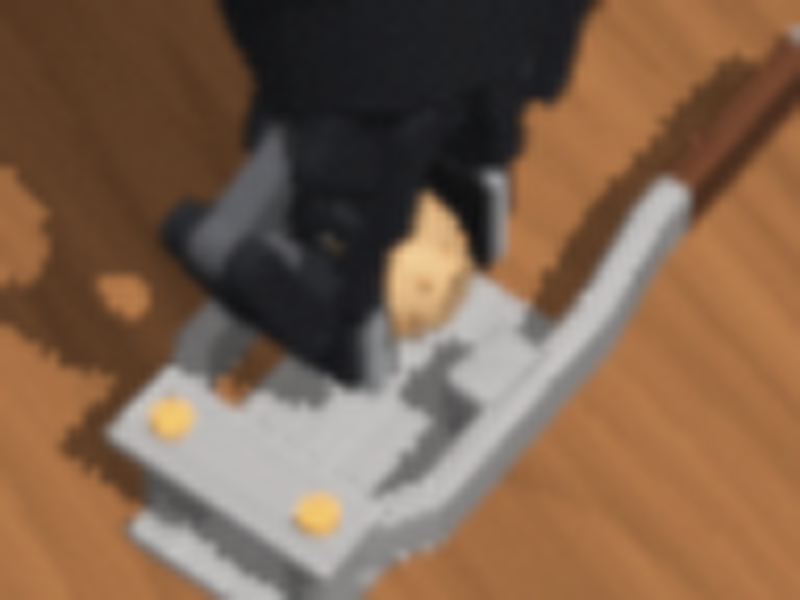

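```bash
python3 - <<'E'
from h import *
from rig import ctrl
d=ctrl.capture("scene");P=deproj(d);k=600/72
o=np.array([613.9,42.6]);a=np.radians(18.6);X=np.array([np.cos(a),np.sin(a)]);Y=np.array([-X[1],X[0]])
def f(a,b):
    u=int(257-48+a/k);v=int(250-36+b/k);p=P[v,u];q=p[:2]-o;return np.round([q@X,q@Y,p[2]],1)
for c in((175,220),(185,235),(200,245),(240,280),(300,340),(355,375),(285,130),(250,180),(375,360),(300,50),(172,418),(140,400)): print(c,f(*c))
H=cv2.cvtColor(d["color"],cv2.COLOR_BGR2HSV)
q=P[...,:2]-o; lx=q@X; ly=q@Y
m=(d["color"].max(2)<70)&(lx>25)&(lx<90)&(abs(ly)<45)&(P[...,2]>25)&(P[...,2]<130)
for z in range(30,130,8):
    b=m&(P[...,2]>=z)&(P[...,2]<z+8); print(z,b.sum(),np.percentile(lx[b],[50,95]).round(1) if b.sum()>3 else None)
E
```

```text
(175, 220) [ 63.7  -8.4 137.7]
(185, 235) [ 65.3  -4.9 136.3]
(200, 245) [ 64.5  -1.  135.6]
(240, 280) [ 65.4   8.6 132.5]
(300, 340) [50.1 12.  94.4]
(355, 375) [29.8  7.7 48. ]
(285, 130) [ 37.6   0.9 149.6]
(250, 180) [ 49.1   0.8 144.1]
(375, 360) [23.9 10.6 50.4]
(300, 50) [ 37.2   7.1 180.3]
(172, 418) [ 60.9 -23.   40.4]
(140, 400) [ 60.8 -33.6  37.6]
30 2 None
38 0 None
46 10 [32.  32.3]
54 9 [31.8 32.7]
62 7 [31.6 33.4]
70 5 [30.8 32.6]
78 15 [30.9 37. ]
86 63 [33.1 51.8]
94 34 [36.  55.6]
102 52 [27.8 58. ]
110 23 [53.4 60.8]
118 22 [55.9 63.4]
126 17 [55.2 65.3]
```

Call:
{"op": "carry_out", "data": {
  "plan": [
    [34,[-0.6,-0.6,6],[0,0,0]],
    [34,[0,0,6],[0,0,0]],
    [34,[0,0,6],[0,0,0]],
    [34,[0,0,5],[0,0,0]],
    [34,[0,0,3],[0,0,0]],
    [34,[0,0,1.5],[0,0,0]],
    [34,[0,0,0],[0,0,0]],
    [34,[0,0,0],[0,0,0]],
    [34,[0,0,0],[0,0,0]]
  ]
}}

```text
time_s: 8.62
eef_pos: [614.1, 43.1, 9.1]
ee_rot: [0.0, 0.584, 0.812, 0.0]
force: [-0.2, -1.0, -0.4]
grip_width: 0.443
```

```bash
python3 - <<'E'
from h import *
from rig import ctrl
s=ctrl.sense();rep(s);print(go(s,[613.7,43.0,6.5],18.6))
d=ctrl.capture("scene");p,_=pose(s); x,y=map(int,proj(d,p)); print(x,y)
cv2.imwrite("pics/p6.png",cv2.resize(d["color"][y-36:y+36,x-48:x+48],(800,600),interpolation=cv2.INTER_CUBIC))
E
```

```text
t 8.62 p [614.1  43.1   9.1] yang 18.6 F [-0.2 -1.  -0.4] g 0.4432 mm 37.85
(array([ 0.1, -0.4,  2.6]), array([ 0.,  0., -0.]))
257 257
```

View pics/p6.png

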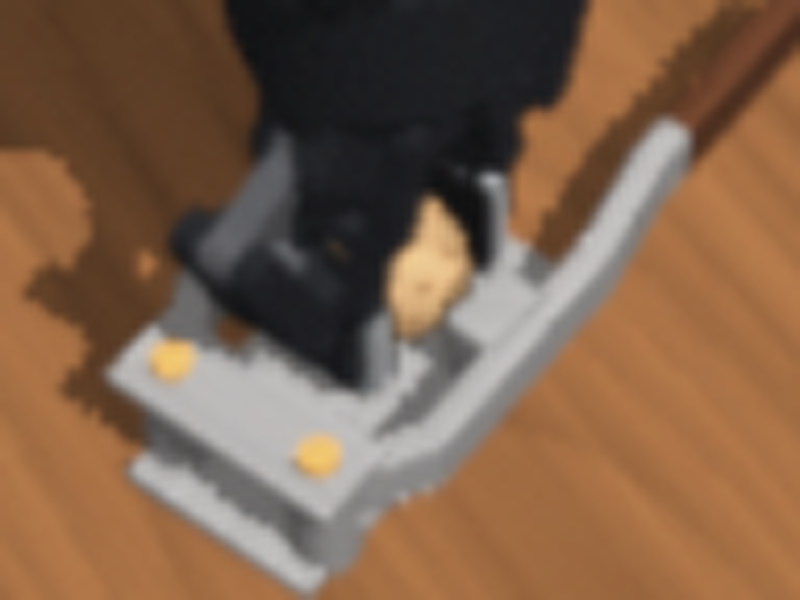

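Call:
{"op": "carry_out", "data": {
  "plan": [
    [34,[0,-0.4,1],[0,0,0]],
    [34,[0,0,1],[0,0,0]],
    [34,[0,0,0],[0,0,0]],
    [34,[0,0,0],[0,0,0]]
  ]
}}

```text
time_s: 9.0
eef_pos: [613.5, 42.9, 6.7]
ee_rot: [-0.0, 0.584, 0.812, -0.0]
force: [0.1, -0.7, 0.4]
grip_width: 0.442
```

```bash
python3 - <<'E'
from h import *
from rig import ctrl
s=ctrl.sense();rep(s)
E
```

```text
t 9.0 p [613.5  42.9   6.7] yang 18.6 F [ 0.1 -0.7  0.4] g 0.4425 mm 37.79
```

Call:
{"op": "carry_out", "data": {
  "plan": [
    [34,[0,0,0.5],[0,0,0]],
    [34,[0,0,0],[0,0,0]],
    [34,[0,0,0],[0,0,0]]
  ]
}}

```text
time_s: 9.25
eef_pos: [613.6, 42.9, 6.5]
ee_rot: [0.0, 0.584, 0.812, 0.0]
force: [-1.1, -0.5, 0.4]
grip_width: 0.444
```

```bash
python3 - <<'E'
from h import *
from rig import ctrl
s=ctrl.sense();rep(s)
E
```

```text
t 9.25 p [613.6  42.9   6.5] yang 18.6 F [-1.1 -0.5  0.4] g 0.4439 mm 37.91
```

Call:
{"op": "carry_out", "data": {
  "plan": [
    [34,[0,0,0.5],[0,0,0]],
    [34,[0,0,0.5],[0,0,0]],
    [34,[0,0,0],[0,0,0]],
    [34,[0,0,0],[0,0,0]]
  ]
}}

```text
time_s: 9.58
eef_pos: [613.7, 42.9, 6.4]
ee_rot: [0.0, 0.584, 0.812, 0.0]
force: [-4.6, 0.9, 10.1]
grip_width: 0.442
```

```bash
python3 - <<'E'
from h import *
from rig import ctrl
s=ctrl.sense();rep(s)
E
```

```text
t 9.58 p [613.7  42.9   6.4] yang 18.6 F [-4.6  0.9 10.1] g 0.4419 mm 37.73
```

Call:
{"op": "carry_out", "data": {
  "plan": [
    [34,[0,0,-0.6],[0,0,0]],
    [38,[0,0,0],[0,0,0]],
    [40,[0,0,0],[0,0,0]],
    [43,[0,0,0],[0,0,0]],
    [46,[0,0,0],[0,0,0]],
    [49,[0,0,0],[0,0,0]],
    [49,[0,0,0],[0,0,0]],
    [49,[0,0,0],[0,0,0]]
  ]
}}

```text
time_s: 10.25
eef_pos: [613.6, 42.9, 5.8]
ee_rot: [-0.0, 0.584, 0.812, -0.0]
force: [0.6, -0.0, 0.1]
grip_width: 0.574
```

```bash
python3 - <<'E'
from h import *
from rig import ctrl
s=ctrl.sense();rep(s)
d=ctrl.capture("scene");p,_=pose(s); x,y=map(int,proj(d,p)); print(x,y)
cv2.imwrite("pics/p7.png",cv2.resize(d["color"][y-36:y+36,x-48:x+48],(800,600),interpolation=cv2.INTER_CUBIC))
E
```

```text
t 10.25 p [613.6  42.9   5.8] yang 18.6 F [ 0.6 -0.   0.1] g 0.5745 mm 49.06
258 258
```

View pics/p7.png

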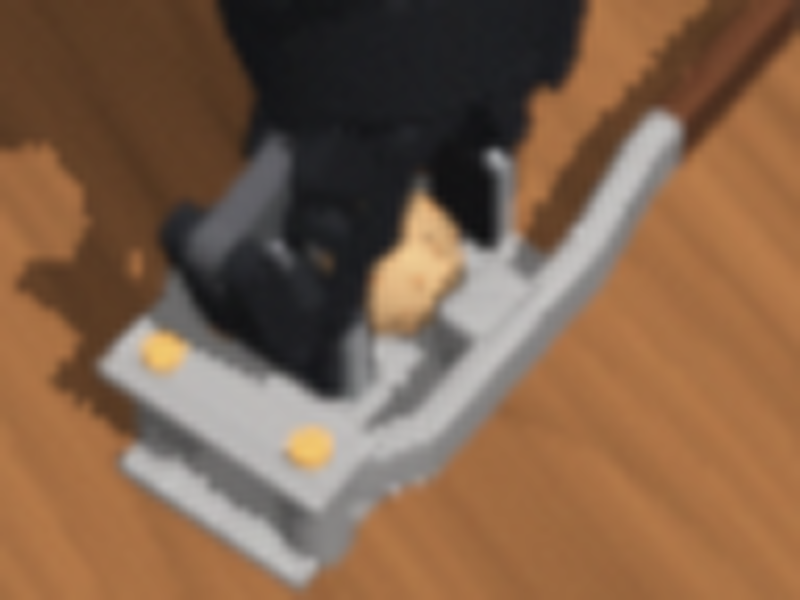

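Released, the nut is standing on the foot. Retreat straight up and look from both cameras.

Call:
{"op": "carry_out", "data": {
  "plan": [
    [49,[0,0,-5],[0,0,0]],
    [49,[0,0,-10],[0,0,0]],
    [49,[0,0,-20],[0,0,0]],
    [49,[0,0,-25],[0,0,0]],
    [55,[-10,-10,-30],[0,0,0]],
    [70,[-30,-20,-10],[0,0,0]],
    [80,[-36,-20,0],[0,0,0]],
    [80,[-36,-20,0],[0,0,0]],
    [80,[-36,-20,0],[0,0,0]],
    [80,[-36,-20,0],[0,0,0]],
    [80,[0,0,0],[0,0,0]]
  ]
}}

```text
time_s: 11.22
eef_pos: [566.9, -173.2, 107.1]
ee_rot: [0.001, 0.586, 0.81, -0.001]
force: [-0.0, -1.0, -0.2]
grip_width: 0.937
```

```bash
python3 - <<'E'
from h import *
from rig import ctrl
s=ctrl.sense();rep(s)
t=ctrl.capture("top");np.savez("top2.npz",**t);d=ctrl.capture("scene");np.savez("sc2.npz",**d)
o=[t["color"][125:245,215:315],d["color"][200:296,220:310]]
cv2.imwrite("pics/p8.png",np.hstack([cv2.resize(c,(400,480),interpolation=cv2.INTER_CUBIC) for c in o]))
cv2.imwrite("pics/p8f.png",np.hstack([cv2.resize(t["color"],(400,300)),cv2.resize(d["color"],(400,300))]))
for n,q,(u1,u2) in(("t",t,((258.4,140.6),(236.5,146.5))),("s",d,((229,264),(247,275.5)))):
    P=deproj(q);H=cv2.cvtColor(q["color"],cv2.COLOR_BGR2HSV)
    roi=(abs(P[...,0]-670)<40)&(abs(P[...,1]-60)<60)&(P[...,2]>34)
    y=(H[...,0]>15)&(H[...,0]<30)&(H[...,1]>110)&(H[...,2]>150)&roi
    N,l,st,c=cv2.connectedComponentsWithStats(y.astype(np.uint8))
    for i in range(1,N):
        if st[i,4]>3: print(n,"brass",c[i].round(1),st[i,4],onz(q,*c[i],42).round(1))
E
```

```text
t 11.22 p [ 566.9 -173.2  107.1] yang 18.2 F [-0.  -1.  -0.2] g 0.9372 mm 80.04
t brass [258.4 140.6] 15 [677.   40.8  42. ]
t brass [236.5 146.5] 16 [662.9  82.4  42. ]
s brass [229.  263.8] 10 [679.1  40.8  42. ]
s brass [246.6 275.4] 13 [664.9  82.4  42. ]
```

View pics/p8.png

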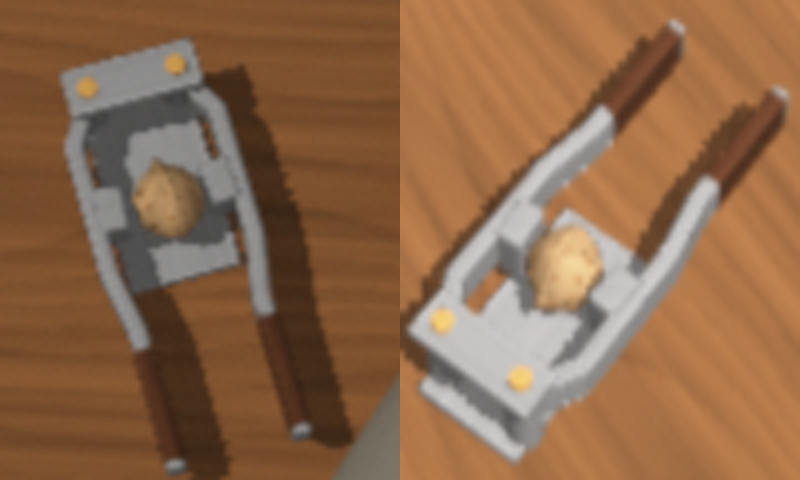

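```bash
python3 - <<'E'
from h import *
from rig import ctrl
s=ctrl.sense();print(go(s,[522,11.7,107],-71.4))
E
```

```text
(array([184.9,  13.4,  -0.3]), array([ 1.000e-02, -0.000e+00,  1.497e+01]))
```

Call:
{"op": "carry_out", "data": {
  "plan": [
    [85,[0,0,0],[0,0,1]],
    [85,[0,0,0],[0,0,1]],
    [85,[0,0,0],[0,0,1]],
    [85,[0,0,0],[0,0,1]],
    [85,[0,0,0],[0,0,1]],
    [85,[0,0,0],[0,0,1]],
    [85,[0,0,0],[0,0,1]],
    [85,[0,0,0],[0,0,1]],
    [85,[0,0,0],[0,0,1]],
    [85,[0,0,0],[0,0,1]],
    [85,[0,0,0],[0,0,1]],
    [85,[0,0,0],[0,0,1]],
    [85,[0,0,0],[0,0,1]],
    [85,[0,0,0],[0,0,1]],
    [85,[0,0,0],[0,0,0.95]],
    [85,[0,0,0],[0,0,0]]
  ]
}}

```text
time_s: 12.65
eef_pos: [568.3, -165.1, 106.5]
ee_rot: [0.0, 0.987, 0.163, 0.0]
force: [-0.9, 0.4, 0.1]
grip_width: 0.994
```

```bash
python3 - <<'E'
from h import *
from rig import ctrl
s=ctrl.sense();rep(s);print(go(s,[522,11.7,100],-71.4))
E
```

```text
t 12.65 p [ 568.3 -165.1  106.5] yang -71.2 F [-0.9  0.4  0.1] g 0.9943 mm 84.91
(array([  13.1, -182.3,    6.4]), array([ 0.  , -0.  ,  0.03]))
```

Call:
{"op": "carry_out", "data": {
  "plan": [
    [85,[1,-12,0],[0,0,0.03]],
    [85,[2,-28,0],[0,0,0]],
    [85,[2,-28,0],[0,0,0]],
    [85,[2,-28,0],[0,0,0]],
    [85,[2,-28,0],[0,0,0]],
    [85,[2,-28,0],[0,0,0]],
    [85,[2,-20,0],[0,0,0]],
    [85,[0.1,-10.3,6],[0,0,0]],
    [85,[0,0,10],[0,0,0]],
    [85,[0,0,10],[0,0,0]],
    [85,[0,0,10],[0,0,0]],
    [85,[0,0,10],[0,0,0]],
    [85,[0,0,0],[0,0,0]],
    [85,[0,0,0],[0,0,0]],
    [85,[0,0,0],[0,0,0]]
  ]
}}

```text
time_s: 13.9
eef_pos: [522.1, 9.9, 60.0]
ee_rot: [0.0, 0.987, 0.162, 0.0]
force: [0.4, -0.2, 0.1]
grip_width: 0.995
```

```bash
python3 - <<'E'
from h import *
from rig import ctrl
s=ctrl.sense();rep(s);print(go(s,[522,11.7,4],-71.4))
d=ctrl.capture("scene")
cv2.imwrite("pics/p9.png",cv2.resize(d["color"][180:300,210:370],(800,600),interpolation=cv2.INTER_CUBIC))
E
```

```text
t 13.9 p [522.1   9.9  60. ] yang -71.3 F [ 0.4 -0.2  0.1] g 0.9952 mm 84.99
(array([ 0.5, -1.8, 56. ]), array([ 0.  , -0.  ,  0.01]))
```

View pics/p9.png

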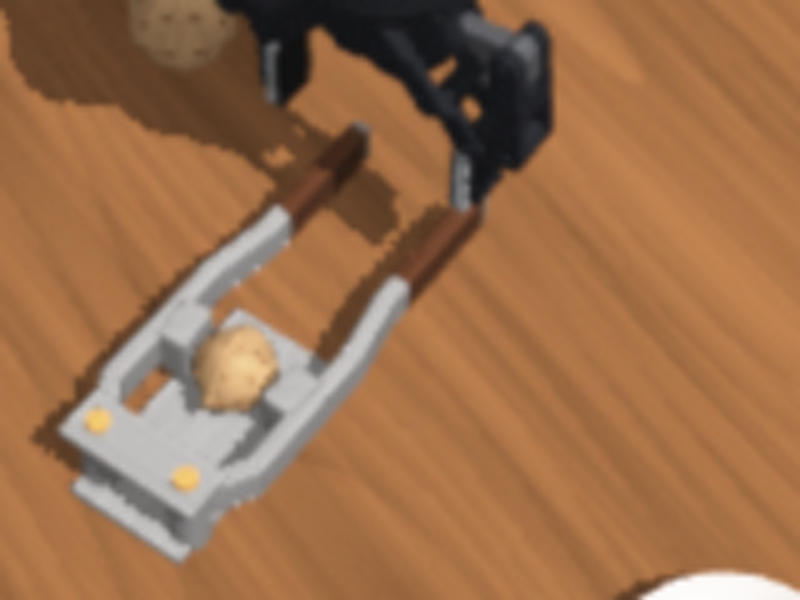

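Call:
{"op": "carry_out", "data": {
  "plan": [
    [85,[0.5,-1.8,8],[0,0,0]],
    [85,[0,0,12],[0,0,0]],
    [85,[0,0,12],[0,0,0]],
    [85,[0,0,10],[0,0,0]],
    [85,[0,0,6],[0,0,0]],
    [85,[0,0,4],[0,0,0]],
    [85,[0,0,2],[0,0,0]],
    [85,[0,0,0],[0,0,0]],
    [85,[0,0,0],[0,0,0]]
  ]
}}

```text
time_s: 14.7
eef_pos: [522.0, 12.2, 6.2]
ee_rot: [0.0, 0.987, 0.163, 0.0]
force: [-0.5, -0.1, 0.1]
grip_width: 0.999
```

```bash
python3 - <<'E'
from h import *
from rig import ctrl
s=ctrl.sense();rep(s);print(go(s,[522,11.7,3.5],-71.4))
d=ctrl.capture("scene")
cv2.imwrite("pics/p10.png",cv2.resize(d["color"][180:300,210:370],(800,600),interpolation=cv2.INTER_CUBIC))
E
```

```text
t 14.7 p [522.   12.2   6.2] yang -71.3 F [-0.5 -0.1  0.1] g 0.9988 mm 85.3
(array([-0.2,  0.4,  2.7]), array([ 0.  , -0.01,  0.02]))
```

View pics/p10.png

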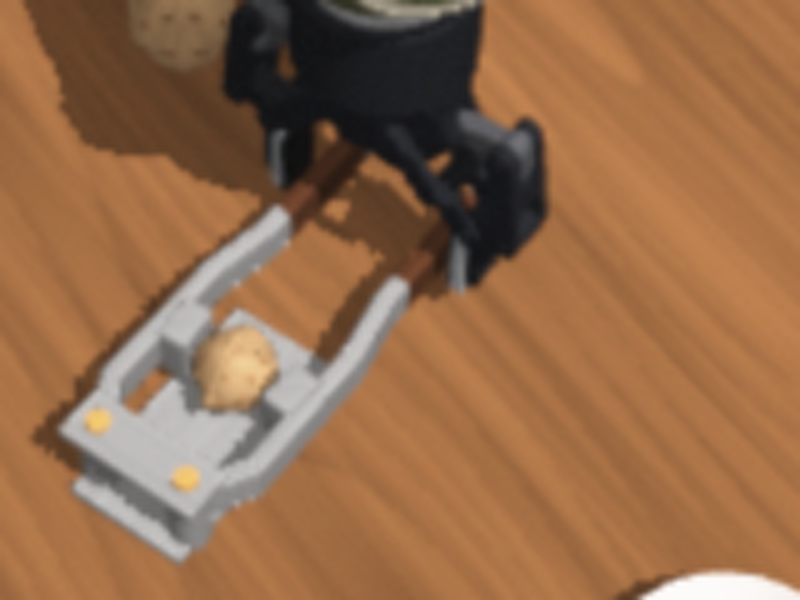

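Call:
{"op": "carry_out", "data": {
  "plan": [
    [85,[-0.2,0.3,2],[0,0,0]],
    [82,[0,0,0.7],[0,0,0]],
    [79,[0,0,0],[0,0,0]],
    [76,[0,0,0],[0,0,0]],
    [74,[0,0,0],[0,0,0]],
    [72,[0,0,0],[0,0,0]],
    [70,[0,0,0],[0,0,0]],
    [68,[0,0,0],[0,0,0]],
    [66,[0,0,0],[0,0,0]],
    [64,[0,0,0],[0,0,0]],
    [62,[0,0,0],[0,0,0]],
    [62,[0,0,0],[0,0,0]],
    [62,[0,0,0],[0,0,0]]
  ],
  "grip_force": 20
}}

```text
time_s: 15.83
eef_pos: [521.7, 11.8, 3.2]
ee_rot: [0.0, 0.987, 0.163, 0.0]
force: [0.3, -1.0, 0.4]
grip_width: 0.723
```

```bash
python3 - <<'E'
from h import *
from rig import ctrl
s=ctrl.sense();rep(s)
d=ctrl.capture("scene")
cv2.imwrite("pics/p11.png",cv2.resize(d["color"][180:300,210:370],(800,600),interpolation=cv2.INTER_CUBIC))
E
```

```text
t 15.83 p [521.7  11.8   3.2] yang -71.3 F [ 0.3 -1.   0.4] g 0.7229 mm 61.74
```

View pics/p11.png

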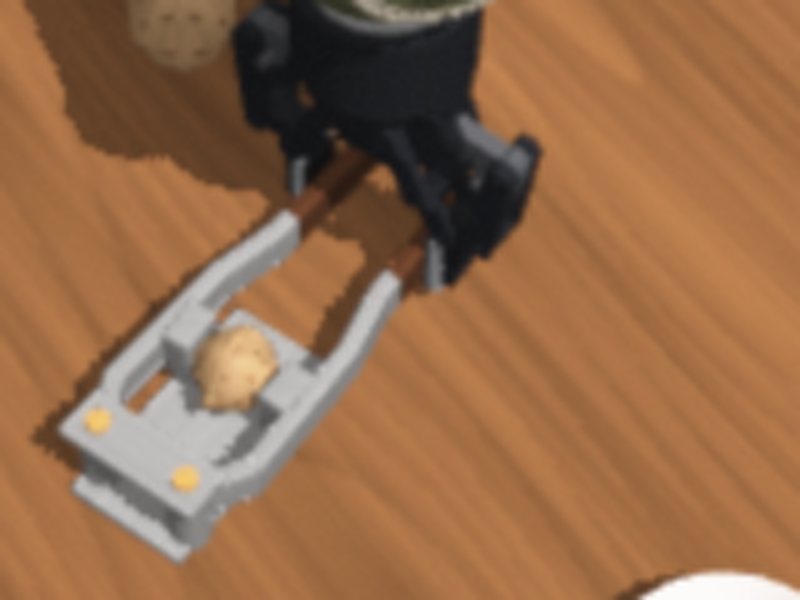

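Call:
{"op": "carry_out", "data": {
  "plan": [
    [61,[0,0,0],[0,0,0]],
    [60,[0,0,0],[0,0,0]],
    [59,[0,0,0],[0,0,0]],
    [58,[0,0,0],[0,0,0]],
    [57,[0,0,0],[0,0,0]],
    [57,[0,0,0],[0,0,0]],
    [57,[0,0,0],[0,0,0]]
  ]
}}

```text
time_s: 16.47
eef_pos: [521.7, 11.8, 3.2]
ee_rot: [0.0, 0.987, 0.163, -0.0]
force: [1.0, -1.1, 1.0]
grip_width: 0.669
```

```bash
cat > r.py <<'E'
from h import *
from rig import ctrl
s=ctrl.sense();rep(s)
E
python3 r.py
```

```text
t 16.47 p [521.7  11.8   3.2] yang -71.3 F [ 1.  -1.1  1. ] g 0.6687 mm 57.11
```

Call:
{"op": "carry_out", "data": {
  "plan": [
    [56,[0,0,0],[0,0,0]],
    [56,[0,0,0],[0,0,0]],
    [56,[0,0,0],[0,0,0]]
  ]
}}

```text
time_s: 16.72
eef_pos: [521.7, 11.9, 3.2]
ee_rot: [0.0, 0.987, 0.163, 0.0]
force: [0.5, -1.4, 1.3]
grip_width: 0.656
```

```bash
python3 r.py
```

```text
t 16.72 p [521.7  11.9   3.2] yang -71.3 F [ 0.5 -1.4  1.3] g 0.6559 mm 56.01
```

Call:
{"op": "carry_out", "data": {
  "plan": [
    [55,[0,0,0],[0,0,0]],
    [55,[0,0,0],[0,0,0]],
    [55,[0,0,0],[0,0,0]]
  ]
}}

```text
time_s: 16.97
eef_pos: [521.6, 11.8, 3.2]
ee_rot: [0.0, 0.987, 0.163, -0.0]
force: [0.9, -0.9, 1.5]
grip_width: 0.648
```

```bash
python3 r.py
```

```text
t 16.97 p [521.6  11.8   3.2] yang -71.3 F [ 0.9 -0.9  1.5] g 0.6482 mm 55.36
```

Call:
{"op": "carry_out", "data": {
  "plan": [
    [54,[0,0,0],[0,0,0]],
    [54,[0,0,0],[0,0,0]],
    [54,[0,0,0],[0,0,0]]
  ]
}}

```text
time_s: 17.22
eef_pos: [521.7, 11.8, 3.2]
ee_rot: [0.0, 0.987, 0.163, 0.0]
force: [0.7, -1.9, 2.2]
grip_width: 0.635
```

```bash
python3 r.py
```

```text
t 17.22 p [521.7  11.8   3.2] yang -71.3 F [ 0.7 -1.9  2.2] g 0.6349 mm 54.22
```

Call:
{"op": "carry_out", "data": {
  "plan": [
    [53,[0,0,0],[0,0,0]],
    [53,[0,0,0],[0,0,0]],
    [53,[0,0,0],[0,0,0]]
  ]
}}

```text
time_s: 17.47
eef_pos: [521.7, 11.8, 3.2]
ee_rot: [0.0, 0.987, 0.162, 0.0]
force: [-0.5, -2.5, 1.4]
grip_width: 0.619
```

```bash
python3 r.py
```

```text
t 17.47 p [521.7  11.8   3.2] yang -71.3 F [-0.5 -2.5  1.4] g 0.6191 mm 52.87
```

Call:
{"op": "carry_out", "data": {
  "plan": [
    [52,[0,0,0],[0,0,0]],
    [52,[0,0,0],[0,0,0]],
    [52,[0,0,0],[0,0,0]]
  ]
}}

```text
time_s: 17.72
eef_pos: [521.7, 11.9, 3.2]
ee_rot: [0.0, 0.987, 0.163, 0.0]
force: [0.3, -1.6, 2.0]
grip_width: 0.606
```

```bash
python3 r.py;python3 - <<'E'
from h import *
from rig import ctrl
d=ctrl.capture("scene")
cv2.imwrite("pics/p12.png",cv2.resize(d["color"][210:294,210:322],(800,600),interpolation=cv2.INTER_CUBIC))
E
```

```text
t 17.72 p [521.7  11.9   3.2] yang -71.3 F [ 0.3 -1.6  2. ] g 0.6058 mm 51.74
```

View pics/p12.png

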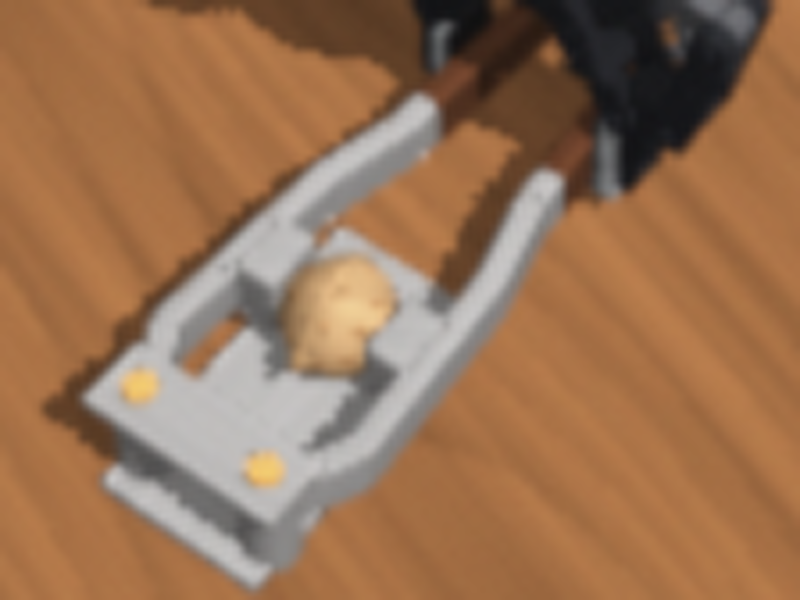

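Call:
{"op": "carry_out", "data": {
  "plan": [
    [51,[0,0,0],[0,0,0]],
    [51,[0,0,0],[0,0,0]],
    [51,[0,0,0],[0,0,0]]
  ]
}}

```text
time_s: 18.02
eef_pos: [521.7, 11.8, 3.3]
ee_rot: [0.0, 0.987, 0.163, 0.0]
force: [-0.8, -1.8, 5.2]
grip_width: 0.6
```

```bash
python3 r.py
```

```text
t 18.02 p [521.7  11.8   3.3] yang -71.3 F [-0.8 -1.8  5.2] g 0.5995 mm 51.2
```

Call:
{"op": "carry_out", "data": {
  "plan": [
    [50,[0,0,0],[0,0,0]],
    [50,[0,0,0],[0,0,0]],
    [50,[0,0,0],[0,0,0]]
  ]
}}

```text
time_s: 18.27
eef_pos: [521.7, 11.8, 3.4]
ee_rot: [0.0, 0.987, 0.163, 0.0]
force: [-2.3, -1.9, 5.5]
grip_width: 0.589
```

```bash
python3 r.py
```

```text
t 18.27 p [521.7  11.8   3.4] yang -71.3 F [-2.3 -1.9  5.5] g 0.5886 mm 50.27
```

Call:
{"op": "carry_out", "data": {
  "plan": [
    [49,[0,0,0],[0,0,0]],
    [49,[0,0,0],[0,0,0]],
    [49,[0,0,0],[0,0,0]]
  ]
}}

```text
time_s: 18.52
eef_pos: [521.6, 11.8, 3.5]
ee_rot: [0.0, 0.987, 0.162, -0.0]
force: [-2.8, -2.2, 7.7]
grip_width: 0.578
```

```bash
python3 r.py
```

```text
t 18.52 p [521.6  11.8   3.5] yang -71.3 F [-2.8 -2.2  7.7] g 0.5782 mm 49.37
```

Call:
{"op": "carry_out", "data": {
  "plan": [
    [48.5,[0,0,0],[0,0,0]],
    [48.5,[0,0,0],[0,0,0]],
    [48.5,[0,0,0],[0,0,0]]
  ]
}}

```text
time_s: 18.77
eef_pos: [521.6, 11.8, 3.5]
ee_rot: [0.0, 0.987, 0.163, -0.0]
force: [-3.1, -2.2, 6.8]
grip_width: 0.573
```

```bash
python3 r.py
```

```text
t 18.77 p [521.6  11.8   3.5] yang -71.3 F [-3.1 -2.2  6.8] g 0.5726 mm 48.9
```

Call:
{"op": "carry_out", "data": {
  "plan": [
    [48,[0,0,0],[0,0,0]],
    [48,[0,0,0],[0,0,0]],
    [48,[0,0,0],[0,0,0]]
  ]
}}

```text
time_s: 19.02
eef_pos: [521.6, 11.8, 3.5]
ee_rot: [0.0, 0.987, 0.163, -0.0]
force: [-1.8, -2.7, 6.7]
grip_width: 0.566
```

```bash
python3 r.py
```

```text
t 19.02 p [521.6  11.8   3.5] yang -71.3 F [-1.8 -2.7  6.7] g 0.5658 mm 48.32
```

Call:
{"op": "carry_out", "data": {
  "plan": [
    [47.5,[0,0,0],[0,0,0]],
    [47.5,[0,0,0],[0,0,0]],
    [47.5,[0,0,0],[0,0,0]]
  ]
}}

```text
time_s: 19.27
eef_pos: [521.5, 11.8, 3.5]
ee_rot: [0.0, 0.987, 0.163, -0.0]
force: [-3.7, -2.9, 7.9]
grip_width: 0.561
```

```bash
python3 r.py
```

```text
t 19.27 p [521.5  11.8   3.5] yang -71.3 F [-3.7 -2.9  7.9] g 0.5614 mm 47.94
```

Call:
{"op": "carry_out", "data": {
  "plan": [
    [47,[0,0,0],[0,0,0]],
    [47,[0,0,0],[0,0,0]],
    [47,[0,0,0],[0,0,0]]
  ]
}}

```text
time_s: 19.52
eef_pos: [521.6, 11.9, 3.0]
ee_rot: [-0.0, 0.987, 0.163, -0.0]
force: [0.5, -1.6, 0.5]
grip_width: 0.551
```

```bash
python3 r.py
```

```text
t 19.52 p [521.6  11.9   3. ] yang -71.3 F [ 0.5 -1.6  0.5] g 0.5507 mm 47.03
```

The shell gave: upward force fell from 7.9 to 0.5 N and the lag vanished at 47 mm. I'll hold briefly, then open.

Call:
{"op": "carry_out", "data": {
  "plan": [
    [47,[0,0,0],[0,0,0]],
    [47,[0,0,0],[0,0,0]],
    [47,[0,0,0],[0,0,0]],
    [47,[0,0,0],[0,0,0]]
  ]
}}

```text
time_s: 19.85
eef_pos: [521.6, 11.9, 3.1]
ee_rot: [-0.0, 0.987, 0.163, -0.0]
force: [0.8, -1.6, 0.8]
grip_width: 0.551
```

```bash
python3 r.py
```

```text
t 19.85 p [521.6  11.9   3.1] yang -71.3 F [ 0.8 -1.6  0.8] g 0.5515 mm 47.09
```

Call:
{"op": "carry_out", "data": {
  "plan": [
    [48,[0,0,0],[0,0,0]],
    [50,[0,0,0],[0,0,0]],
    [52,[0,0,0],[0,0,0]],
    [54,[0,0,0],[0,0,0]],
    [56,[0,0,0],[0,0,0]],
    [58,[0,0,0],[0,0,0]],
    [60,[0,0,0],[0,0,0]],
    [62,[0,0,0],[0,0,0]],
    [64,[0,0,0],[0,0,0]],
    [66,[0,0,0],[0,0,0]],
    [68,[0,0,0],[0,0,0]],
    [71,[0,0,0],[0,0,0]],
    [75,[0,0,0],[0,0,0]],
    [80,[0,0,0],[0,0,0]],
    [85,[0,0,0],[0,0,0]],
    [85,[0,0,0],[0,0,0]],
    [85,[0,0,0],[0,0,0]]
  ]
}}

```text
time_s: 21.27
eef_pos: [521.7, 11.8, 3.2]
ee_rot: [0.0, 0.987, 0.163, 0.0]
force: [0.9, -0.3, 1.0]
grip_width: 0.997
```

```bash
python3 r.py;python3 - <<'E'
from h import *
from rig import ctrl
d=ctrl.capture("scene")
cv2.imwrite("pics/p13.png",cv2.resize(d["color"][180:300,210:370],(800,600),interpolation=cv2.INTER_CUBIC))
E
```

```text
t 21.27 p [521.7  11.8   3.2] yang -71.3 F [ 0.9 -0.3  1. ] g 0.9971 mm 85.16
```

View pics/p13.png

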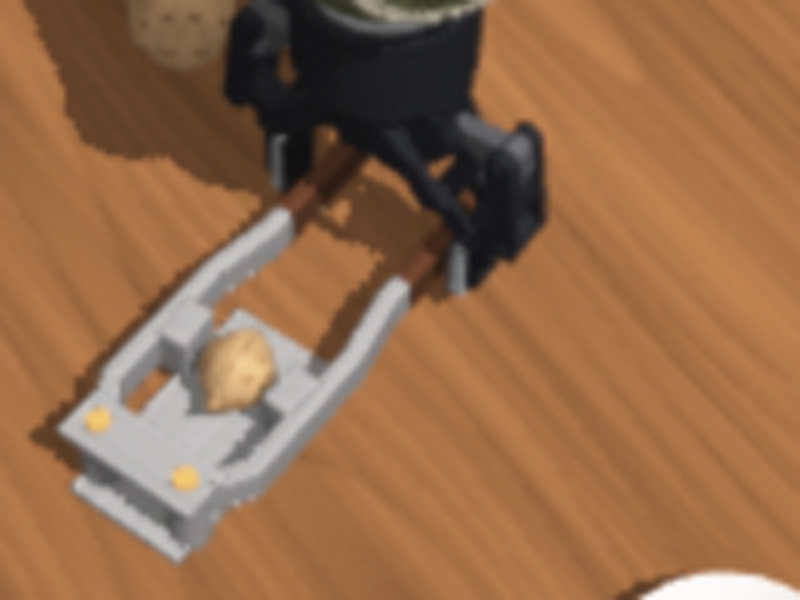

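Call:
{"op": "carry_out", "data": {
  "plan": [
    [85,[0,0,-5],[0,0,0]],
    [85,[0,0,-12],[0,0,0]],
    [85,[0,0,-25],[0,0,0]],
    [85,[0,0,-30],[0,0,0]],
    [85,[0,0,-35],[0,0,0]],
    [85,[0,15,-25],[0,0,0]],
    [85,[0,30,0],[0,0,0]],
    [85,[0,36,0],[0,0,0]],
    [85,[0,36,0],[0,0,0]],
    [85,[0,36,0],[0,0,0]],
    [85,[0,20,0],[0,0,0]],
    [85,[0,0,0],[0,0,0]],
    [85,[0,0,0],[0,0,0]]
  ]
}}

```text
time_s: 22.4
eef_pos: [576.9, -152.5, 135.1]
ee_rot: [-0.0, 0.987, 0.162, -0.0]
force: [0.2, -1.7, 0.0]
grip_width: 0.992
```

```bash
python3 r.py;python3 - <<'E'
from h import *
from rig import ctrl
t=ctrl.capture("top");d=ctrl.capture("scene")
t0=load("top0.npz");o=[t["color"][125:245,215:315],d["color"][200:296,220:310]]
cv2.imwrite("pics/p14.png",np.hstack([cv2.resize(c,(400,480),interpolation=cv2.INTER_CUBIC) for c in o]))
cv2.imwrite("pics/p15.png",np.hstack([cv2.resize(t["color"],(400,300)),cv2.resize(d["color"],(400,300))]))
E
```

```text
t 22.4 p [ 576.9 -152.5  135.1] yang -71.4 F [ 0.2 -1.7  0. ] g 0.9924 mm 84.75
```

View pics/p14.png

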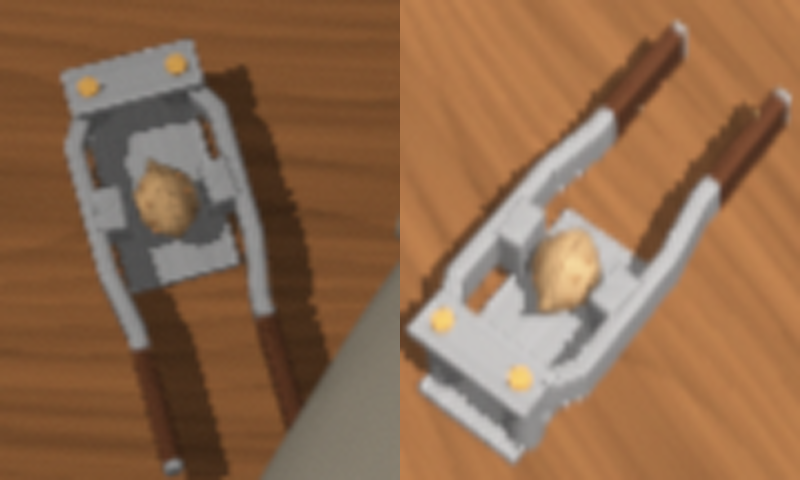

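View pics/p15.png

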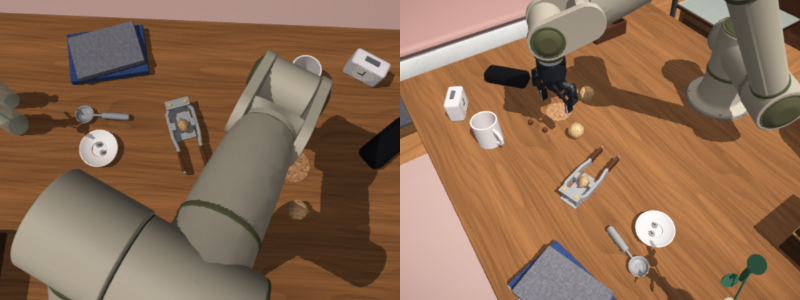

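The cracked nut stands between the fully open jaws, seam in line with the tool and visibly narrower. The nutcracker and the other things have not moved, and the arm is clear.

```bash
python3 -c "
from rig import ctrl
print(ctrl.finish_job())"
```

```text
the job is handed in; nothing more can be done
None
```

The cracked walnut is standing upright in the open nutcracker, and the job was handed in at about 22.5 s of the 67 s allowed.

- **Placing:** I gripped the 38 mm walnut from the coaster fore and aft and stood it on the foot midway between the jaws. Its seam was in line with the tool. The nut touched the foot with about 10 N before I backed off and let go.
- **Cracking:** I closed the handles in small steps at the lowest grip setting (20 N). Resistance began at about 51 mm over the handles, and the shell gave at 47 mm. There the force on the tool fell from 7.9 to 0.5 N and the finger lag vanished. I stopped at that point and opened fully.
- **Last checks:** In the last pictures the nut is visibly narrower, and the handles look fully open in the scene view. The nutcracker, hazelnuts, spoon and the two look-alike walnuts I could see look unmoved, and the gripper touches nothing. In the last top view the arm hid part of the table and one handle, so for those I relied on the scene camera.
- **Not confirmed:** I could not measure the shell joint directly. That the shell cracked and the kernel is whole rests on the force drop and on stopping well short of the extra 5 mm that would crush it. No check failed or disagreed.

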